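Vent the blue line at a quick coupler

ROBOT

A 6-joint arm with a two-finger parallel gripper is mounted at the origin on the work surface. World frame = base frame: x ahead of the robot, y to its left, z up, the work surface at z = 0. Lengths are in mm, angles in rad, forces in N, time in s.
With the tool pointing down it reaches from about 400 to 925 mm from the base axis. Payload 12.5 kg.
Tool frame: the origin (TCP) lies midway between the tips of the shut fingers; the grasp point (between the pads) lies 19 mm behind it; z points along the fingers, y is the line along which they close (so a half turn about z gives the same grasp; the last joint's range is limited). The gripper opens to 95 mm and grips with 3 to 60 N. Pads are 20 mm wide; open, the fingers measure 119 mm over their backs; the gripper's body (75 mm by 180 mm) begins 59 mm behind the grasp point.
Start: joints at [-1.306, 0.491, 1.559, -0, 1.092, -0.106], TCP at [226.499, -582.533, 214.661] pointing down, gripper open.
Joint ranges: [-3.1, 3.1], [-0.84, 2.19], [0.05, 2.79], [-1.13, 4.28], [0.06, 2.93], [-2.69, 2.69]. Speed limits (rad/s): [2.22, 2.22, 2.79, 3.14, 3.14, 3.14].

INTERFACE

Orientations are given as [roll, pitch, yaw] about the fixed x, y, z axes, in that order (R = Rz(yaw) Ry(pitch) Rx(roll)).
In Python, from cell import readout, eyes, env gives the robot as it stands.
- The arm moves only by the tool move_arm, never from a script. Its argument "plan" is a list of rows, each a list of 3 entries, a list of its own where there are three numbers: the turn, a rotation vector about the tool's x, y, z in degrees, then the shift along the tool's x, y, z in m, then the gripper command: -1 is shut, 1 is fully open, values between are in proportion. In form: [[[ax, ay, az], [x, y, z], jaw], ...]. A call has 1 to 5 rows; each row is the pose to reach, as a shift and turn from the pose commanded when the call began, along the tool's axes at that moment; what a row does not reach only later rows make up. A row lasts 1/8 s, in which the tool goes at most 62.5 mm and 10.7 degrees, less where a joint would pass 70% of its speed; a pose out of reach is approached as far as the arm can. A call with a gripper value outside its range is refused whole. The fingers move at their own pace and stop on an object; the grip force is fixed at half the most. Time passes only in rows, so rows that repeat a pose let the fingers close. It gives the time, the measured TCP pose, the force, the opening and the grip force at its end, in the units of the state.
- readout.state(): the state, without advancing time (a new reading comes with each control period).
- eyes.read_camera(name): name is "scene" or "top"; returns a dict with "img" (420x560x3 uint8, red, green, blue), "K" (3x3 intrinsics, pixels), "extrinsics" (4x4, takes a point from camera to world coordinates). Camera axes: x right, y up, looking along -z (the intrinsics and any distortion apply to the point x, -y, -z); pixel columns grow to the right and rows downward; lengths in mm; the calibration is good to about 2 mm. A picture is of the moment at which its call begins. There is no depth.
- env.job_done(): hands the job in; it is judged then, once.
Trained networks look in a picture, given as the dict that the camera call returned (one of the last four; its "shot" number tells which), for a name from the list of things; names that differ only in an ending like _2 or _b are one class to them, and where a whole thing is asked for, a point or a joint stands for the part that bears it (a point fixed in the world has none). Each returns a list of dicts, best first, with "score" (0 to 1); they miss things now and then, are a little off and sometimes report something else, mostly with a low value. They report only what shows in the picture. A call takes as long as a camera call.
- eyes.cut_out(picture, name): "mask" (420x560 bool, what is visible of it) and "uv" ([column, row] in pixels, amid what is visible of it).
The state is a dict: "t": time; "joints": joint angles; "qvel": joint speeds; "tau": joint torques, N m; "eef_pos": TCP position; "tcp_rot": TCP orientation; "ft_force": force on the tool from outside, world axes, zero at the start; "moment": the same for the moment, N m; "opening": opening from 0.0 (shut) to 1.0 (fully open); "grip_force": force on a finger pad.
Only numpy, scipy, OpenCV 4.12 (cv2) and the standard library are available. Lean on these libraries where they do the work, as an engineer would, in place of code of your own. Each camera call takes 0.05 s, during which the arm holds its last target. There are 200 camera calls.

TASK

The three spring-sleeve quick couplers on the low air manifold feed the plate washer. Vent the blue line: pull the blue sleeve all the way back towards the manifold's header bar, keep it back for a good second, then let go so that it snaps forward to its rest by itself. Leave the green and the yellow sleeves alone.

Things in the scene. Friction and masses are not known exactly. Their poses are not given: they have to be found in the camera images.
- blue_grip (a point): Middle of the blue sleeve on its level centre line, 75 mm above the bench; moves with it. Blue drum 32 mm across, 32 mm long, between two steel flanges 38 mm across, 4 mm thick. x axis: level, from the open mouth (40 mm in front) back to the header bar, the way to pull; z up. Fingers straddle the drum from above, closing along y; 44 mm free below the sleeve.
- blue_sleeve (a joint): How far the blue sleeve is pulled back along that x, in m: 0 = fully forward (rest), 0.020 = on its rear stop. A spring presses it forward, 6 N at rest, 11 N fully back; released, it runs home in about 0.1 s.
- green_sleeve (a joint): The sleeve of the green-banded coupler, otherwise like the blue one: 0 = fully forward, 0.020 m = fully back. Not to be worked. The three couplers stand parallel, 110 mm apart, in any order; the manifold's place and yaw vary. Header bar: 84 mm behind the sleeves' middles, top 97 mm above the bench.
- yellow_sleeve (a joint): The sleeve of the yellow-banded coupler, otherwise like the blue one: 0 = fully forward, 0.020 m = fully back. Not to be worked.

How it is judged (in metres and radians):
On the way, in this order (a step that is already met when the one before it is completed fails the run):
1. the blue sleeve is pulled back (14 mm or more of its 20 mm) and kept there for 0.7 s (value of joint blue_sleeve above 0.014 m), for 0.7 s.
2. the blue sleeve, let go, snaps forward (faster than 0.1 m/s) (velocity of joint blue_sleeve below -0.1 m/s).
At the end, for the whole second after the job is handed in: All three sleeves are fully forward (within 3 mm), the blue one at rest, after the blue one was kept pulled back and snapped forward (value of joint each of blue_sleeve, green_sleeve, yellow_sleeve below 0.003 m and velocity of joint blue_sleeve between -0.02 and 0.02 m/s); the robot touches nothing.
It fails at once if the green sleeve is pulled back by more than 6 mm (value of joint green_sleeve above 0.006 m).
It fails at once if the yellow sleeve is pulled back by more than 6 mm (value of joint yellow_sleeve above 0.006 m).
It also fails if it takes over 32 s, if anything falls off the work surface, if the arm or the gripper's body presses on something with over 40 N, if the wrist force passes 120 N, or if a joint passes its speed limit or range.

## Working session

There is one attempt and no reset: what is moved stays moved. The work goes in short steps, Python scripts to look and compute and a tool call to move; the robot and the scene stay as the last step left them, time stands still between calls to the robot, and variables do not carry over. Pictures are saved under pics/ and viewed, at most 10 in all, crops included, and the job is handed in when it is done.

Besides the shell and the picture viewer there is one more tool, called in YAML: its name, and indented under it one key for each argument. move_arm: Moves the arm, as the interface text tells. Its arguments: {"type":"object","properties":{"plan":{"type":"array","items":{"type":"array"}}},"required":["plan"]}

```bash
mkdir -p pics; cat > h.py <<'E'
import numpy as np, cv2
from cell import readout, eyes, env
def px2w(d,uv,z):
    K=np.array(d["K"]);T=np.array(d["extrinsics"])
    dist=np.array(d.get("dist",d.get("distortion",np.zeros(5))),float).ravel()
    p=cv2.undistortPoints(np.array([[uv]],float),K,dist).ravel()
    r=T[:3,:3]@np.array([p[0],-p[1],-1]);o=T[:3,3]
    return o+r*(z-o[2])/r[2]
E
python3 - <<'E'
from h import *
for c in ("top","scene"):
    d=eyes.read_camera(c); print(c,[k for k in d],np.array(d["extrinsics"]).round(2).tolist(),np.array(d["K"]).tolist(),d.get("distortion"),d.get("dist"))
    cv2.imwrite(f"pics/{c}0.png",cv2.cvtColor(d["img"],cv2.COLOR_RGB2BGR))
    for n in ("blue_sleeve","green_sleeve","yellow_sleeve"):
        for r in eyes.cut_out(d,n)[:2]: print(n,r["score"],r["uv"],r["mask"].sum(),px2w(d,r["uv"],91 if c=="top" else 80).round(1))
print(readout.state())
E
```

```text
top ['img', 'K', 'extrinsics', 'shot'] [[-0.01, 0.98, -0.19, 404.36], [-1.0, -0.01, 0.01, 31.94], [0.0, 0.19, 0.98, 862.17], [0.0, 0.0, 0.0, 1.0]] [[525.7387848241517, 0.0, 281.6484779300917], [0.0, 525.7387848241517, 205.87797223567688], [0.0, 0.0, 1.0]] None None
blue_sleeve 0.56 [358.5, 182.6] 632 [584.2 -89.9  91. ]
green_sleeve 0.97 [292.8, 184.1] 625 [583.2   9.2  91. ]
yellow_sleeve 0.67 [433.3, 180.6] 629 [ 585.7 -202.9   91. ]
scene ['img', 'K', 'extrinsics', 'shot'] [[0.18, -0.53, 0.83, 1142.38], [0.98, 0.08, -0.17, -99.07], [0.02, 0.85, 0.53, 503.63], [0.0, 0.0, 0.0, 1.0]] [[475.9053598520921, 0.0, 278.0793111411006], [0.0, 475.9053598520921, 211.9786820211447], [0.0, 0.0, 1.0]] None None
blue_sleeve 0.62 [201.5, 255.1] 582 [582.6 -98.9  80. ]
green_sleeve 0.97 [274.8, 248.7] 588 [583.   9.  80.]
yellow_sleeve 0.6 [119.9, 265.4] 738 [ 589.5 -212.3   80. ]
{'t': 0.4, 'joints': array([-1.30559161e+00,  4.90997270e-01,  1.55898072e+00,  5.07603251e-05,
        1.09167612e+00, -1.05620246e-01]), 'qvel': array([ 3.14163926e-04, -6.28730307e-04, -1.50353975e-03, -6.47418731e-04,
        4.91965745e-05,  1.31486611e-03]), 'tau': array([-1.50682543e-03, -6.11916018e+01, -2.58178461e+01,  6.92338147e-02,
        4.52883483e-02, -3.44449666e-05]), 'eef_pos': array([ 226.50766381, -582.49702867,  214.57264941]), 'tcp_rot': array([-3.14153629e+00, -5.12714767e-05,  3.70801561e-01]), 'ft_force': array([-0.05758114,  0.0227603 ,  0.70150355]), 'moment': array([-0.02667011,  0.0240564 ,  0.00807444]), 'grip_force': 0.0, 'opening': 0.999986397118433}
```

View pics/top0.png

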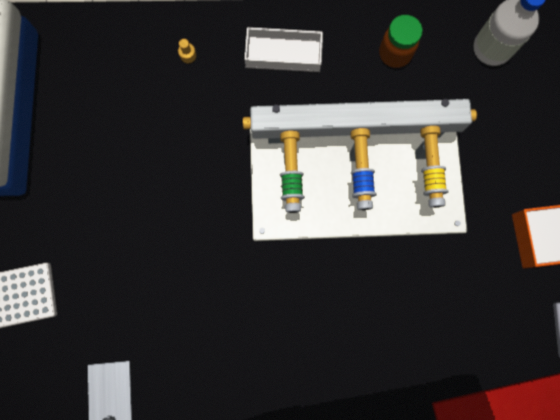

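View pics/scene0.png

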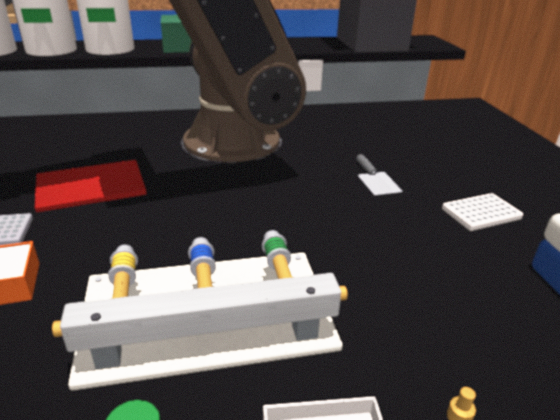

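The top view shows the blue sleeve in the middle at about (364,182), with green at (291,185) and yellow at (434,180). The header bar is above them, which is +x. Next I'll refine these positions by colour.

```bash
cat >> h.py <<'E'
H={"blue":((105,130),),"green":((45,85),),"yellow":((24,34),)}
G={"blue":(364,182,201,254),"green":(291,185,275,246),"yellow":(434,180,122,258)}
def drums(c,pts=None):
    d=eyes.read_camera(c);hsv=cv2.cvtColor(d["img"],cv2.COLOR_RGB2HSV);o={}
    for n,((a,b),) in H.items():
        m=cv2.inRange(hsv,(a,110,50),(b,255,255))
        u,v=G[n][:2] if c=="top" else G[n][2:]
        w=np.zeros_like(m);cv2.circle(w,(u,v),20,255,-1);m&=w
        k,l,s,ce=cv2.connectedComponentsWithStats(m)
        if n=="yellow": ys,xs=np.nonzero(m);uv=np.array([(xs.min()+xs.max())/2,(ys.min()+ys.max())/2])
        else:
            i=1+s[1:,4].argmax();uv=ce[i]
        o[n]=px2w(d,uv,75);print(c,n,(m>0).sum(),uv.round(1),o[n].round(1))
    v=o["green"]-o["yellow"];print(np.linalg.norm(v),"pull yaw",np.degrees(np.arctan2(-v[0],v[1])))
    return d,o
E
python3 - <<'E'
from h import *
for c in ("top","scene"):
    d,o=drums(c)
# tube line yaw from top: blue tube base vs tip
d=eyes.read_camera("top")
for n,(a,b) in {"green":((290,134),(293,208)),"blue":((361,132),(365,205)),"yel":((430,129),(437,203))}.items():
    p,q=px2w(d,a,75),px2w(d,b,75);print(n,np.degrees(np.arctan2(*(p-q)[1::-1])),p,q)
E
```

```text
top blue 396 [362.9 181. ] [590.3 -99.3  75. ]
top green 362 [291.7 183.7] [587.6  10.4  75. ]
top yellow 382 [434.5 178.5] [ 592.8 -209.8   75. ]
220.29003832868568 pull yaw 1.3632026283841263
scene blue 224 [200.7 251.2] [566.2 -99.6  75. ]
scene green 179 [273.8 243.6] [563.4  11.   75. ]
scene yellow 189 [122.5 258. ] [ 566.1 -211.6   75. ]
222.56342634783758 pull yaw 0.6795847392524693
green 1.228631855932796 [667.30981866  11.58835108  75.        ] [549.54565032   9.06266784  75.        ]
blue 0.5726149606748687 [669.14564124 -99.68707318  75.        ] [ 552.70679778 -100.85080364   75.        ]
yel 1.352823502864846 [ 672.66737979 -208.2357659    75.        ] [ 554.32340913 -211.03053131   75.        ]
```

move_arm:
  plan:
    - [[0, 0, 10], [0.05, -0.031, 0], 1]
    - [[0, 0, 20], [0.1, -0.062, 0], 1]
    - [[0, 0, 20], [0.15, -0.094, 0], 1]
    - [[0, 0, 20], [0.2, -0.125, 0], 1]
    - [[0, 0, 20], [0.25, -0.156, 0], 1]

```text
t: 1.18
eef_pos: [403.9, -345.0, 214.9]
tcp_rot: [3.141, -0.0, 0.021]
ft_force: [1.3, -1.4, 0.1]
opening: 1.0
grip_force: 0.0
```

move_arm:
  plan:
    - [[0, 0, 0], [0.038, -0.048, 0], 1]
    - [[0, 0, 0], [0.076, -0.096, 0], 1]
    - [[0, 0, 0], [0.114, -0.144, 0], 1]
    - [[0, 0, 0], [0.152, -0.193, 0], 1]
    - [[0, 0, 0], [0.19, -0.241, 0.03], 1]

```text
t: 1.8
eef_pos: [586.7, -103.8, 188.6]
tcp_rot: [3.14, -0.004, 0.022]
ft_force: [0.7, -0.9, -0.8]
opening: 1.0
grip_force: 0.0
```

move_arm:
  plan:
    - [[0, 0, 0], [0, 0, 0.02], 1]
    - [[0, 0, 0], [0, 0, 0.02], 1]
    - [[0, 0, 0], [0, 0, 0.02], 1]

```text
t: 2.17
eef_pos: [584.7, -106.1, 168.0]
tcp_rot: [3.141, -0.001, 0.021]
ft_force: [0.0, -0.0, -0.3]
opening: 1.001
grip_force: 0.0
```

```bash
python3 - <<'E'
from h import *
d=eyes.read_camera("top");e=eyes.read_camera("scene")
im=np.hstack([cv2.resize(d["img"][80:260,240:480],(400,300)),cv2.resize(e["img"][110:350,50:370],(400,300))])
cv2.imwrite("pics/a1.png",cv2.cvtColor(im,cv2.COLOR_RGB2BGR))
s=readout.state();print(s["t"],s["eef_pos"],s["tcp_rot"],s["ft_force"])
E
```

```text
2.275 [ 584.79105197 -106.30801414  168.23482043] [ 3.14097064e+00 -1.59739151e-03  2.06959019e-02] [-0.37584158 -0.34315822 -0.38736837]
```

View pics/a1.png

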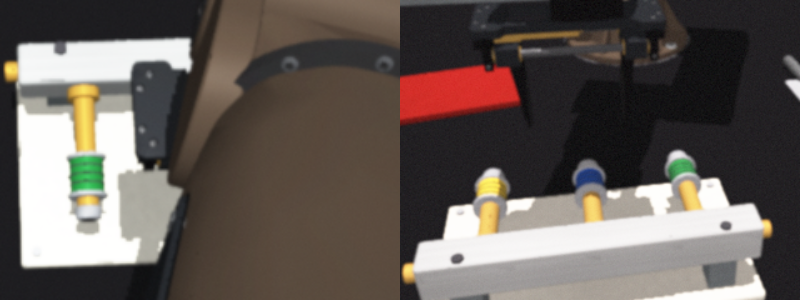

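The right half shows the open gripper above the couplers, with the blue sleeve at about (590,180). All the sleeves are still forward. I'll correct the offset and go down.

move_arm:
  plan:
    - [[0, 0, 0], [0.002, -0.0065, 0.02], 1]
    - [[0, 0, 0], [0.002, -0.0065, 0.045], 1]
    - [[0, 0, 0], [0.002, -0.0065, 0.07], 1]
    - [[0, 0, 0], [0.002, -0.0065, 0.095], 1]
    - [[0, 0, 0], [0.002, -0.0065, 0.111], 1]

```text
t: 2.9
eef_pos: [586.5, -99.6, 55.8]
tcp_rot: [3.141, -0.0, 0.021]
ft_force: [0.5, -0.6, 0.0]
opening: 1.002
grip_force: 0.0
```

```bash
python3 - <<'E'
from h import *
e=eyes.read_camera("scene")
im=cv2.resize(e["img"][150:330,90:330],(800,600),interpolation=cv2.INTER_CUBIC)
cv2.imwrite("pics/a2.png",cv2.cvtColor(im,cv2.COLOR_RGB2BGR))
s=readout.state();print(s["t"],s["eef_pos"],s["tcp_rot"],s["ft_force"])
E
```

```text
2.95 [585.80757035 -99.32415902  54.17675309] [-3.14114478e+00  1.72441634e-03  2.09336399e-02] [-0.08145931  0.27506812 -2.21122634]
```

View pics/a2.png

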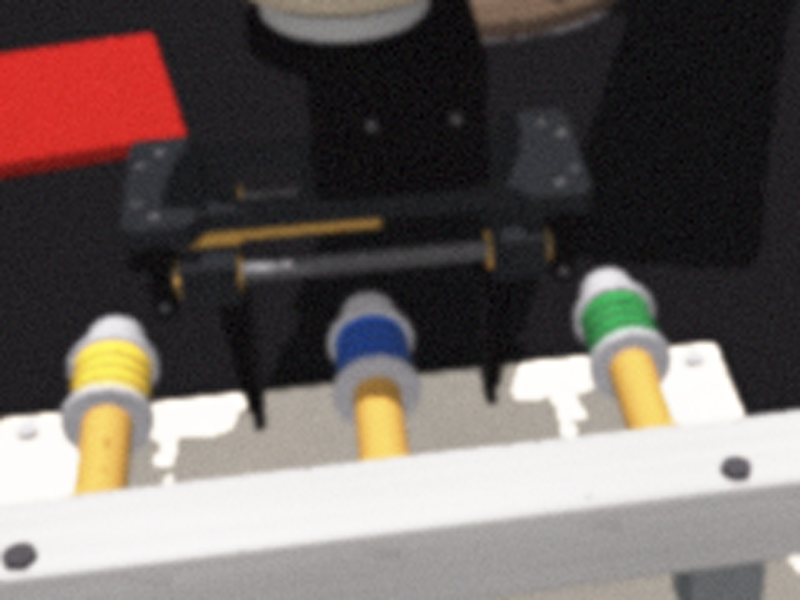

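The fingers straddle the blue sleeve centrally: the tips are at (262,425) and (490,400), and the drum is at (373,345). Now I'll close.

move_arm:
  plan:
    - [[0, 0, 0], [0.001, 0, -0.001], -1]
    - [[0, 0, 0], [0.001, 0, -0.001], -1]
    - [[0, 0, 0], [0.001, 0, -0.001], -1]
    - [[0, 0, 0], [0.001, 0, -0.001], -1]
    - [[0, 0, 0], [0.001, 0, -0.001], -1]

```text
t: 3.58
eef_pos: [587.5, -99.0, 57.3]
tcp_rot: [3.141, -0.0, 0.022]
ft_force: [-0.7, -0.4, 0.6]
opening: 0.529
grip_force: 0.0
```

move_arm:
  plan:
    - [[0, 0, 0], [0, 0, 0], -1]
    - [[0, 0, 0], [0, 0, 0], -1]
    - [[0, 0, 0], [0, 0, 0], -1]
    - [[0, 0, 0], [0, 0, 0], -1]

```text
t: 4.08
eef_pos: [587.5, -99.2, 57.1]
tcp_rot: [3.141, -0.0, 0.022]
ft_force: [0.2, -2.7, -0.6]
opening: 0.33
grip_force: 30.0
```

move_arm:
  plan:
    - [[0, 0, 0], [0.004, 0, 0], -1]
    - [[0, 0, 0], [0.008, 0, 0], -1]
    - [[0, 0, 0], [0.012, 0, 0], -1]
    - [[0, 0, 0], [0.016, 0, 0], -1]
    - [[0, 0, 0], [0.02, 0, 0], -1]

```text
t: 4.7
eef_pos: [605.7, -98.7, 57.1]
tcp_rot: [-3.141, 0.004, 0.022]
ft_force: [-11.3, -5.6, 6.9]
opening: 0.328
grip_force: 30.0
```

```bash
python3 - <<'E'
from h import *
e=eyes.read_camera("scene")
im=cv2.resize(e["img"][150:330,90:330],(800,600),interpolation=cv2.INTER_CUBIC)
cv2.imwrite("pics/a3.png",cv2.cvtColor(im,cv2.COLOR_RGB2BGR))
s=readout.state();print(s["t"],s["eef_pos"],s["ft_force"],s["opening"])
E
```

```text
4.75 [606.06289824 -98.71969182  57.0335282 ] [-10.13319131  -4.48108848   6.40793283] 0.32572636251901077
```

View pics/a3.png

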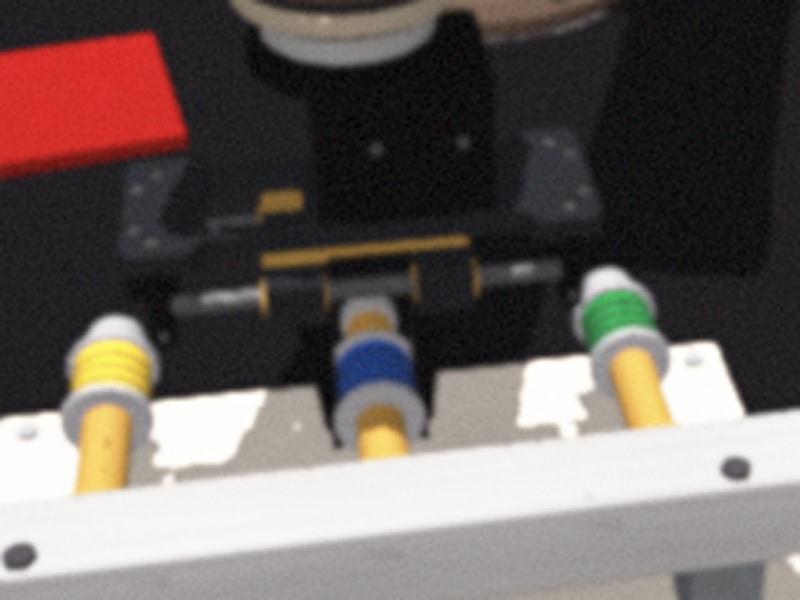

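The blue sleeve is clearly pulled back, with its rear flange now at (380,415) and the tube showing in front of it. I'll hold for over a second, then let go.

move_arm:
  plan:
    - [[0, 0, 0], [0, 0, 0], -1]
    - [[0, 0, 0], [0, 0, 0], -1]
    - [[0, 0, 0], [0, 0, 0], -1]
    - [[0, 0, 0], [0, 0, 0], -1]
    - [[0, 0, 0], [0, 0, 0], -1]

```text
t: 5.38
eef_pos: [605.6, -98.7, 57.0]
tcp_rot: [-3.141, 0.004, 0.022]
ft_force: [-10.9, -6.0, 6.9]
opening: 0.332
grip_force: 30.0
```

move_arm:
  plan:
    - [[0, 0, 0], [0, 0, 0], -1]
    - [[0, 0, 0], [0, 0, 0], -1]
    - [[0, 0, 0], [0, 0, 0], -1]
    - [[0, 0, 0], [0, 0, 0], -1]
    - [[0, 0, 0], [0, 0, 0], -1]

```text
t: 6.0
eef_pos: [605.6, -98.7, 57.1]
tcp_rot: [-3.141, 0.004, 0.022]
ft_force: [-10.7, -4.7, 5.7]
opening: 0.328
grip_force: 30.0
```

move_arm:
  plan:
    - [[0, 0, 0], [0, 0, 0], 1]
    - [[0, 0, 0], [0, 0, 0], 1]
    - [[0, 0, 0], [0, 0, 0], 1]
    - [[0, 0, 0], [0, 0, 0], 1]
    - [[0, 0, 0], [0, 0, 0], 1]

```text
t: 6.62
eef_pos: [607.6, -98.6, 57.2]
tcp_rot: [3.141, -0.0, 0.022]
ft_force: [-0.2, 0.1, 0.3]
opening: 0.8
grip_force: 0.0
```

move_arm:
  plan:
    - [[0, 0, 0], [0, 0, 0], 1]
    - [[0, 0, 0], [0, 0, 0], 1]
    - [[0, 0, 0], [0, 0, 0], 1]
    - [[0, 0, 0], [0, 0, 0], 1]

```text
t: 7.12
eef_pos: [607.5, -98.6, 57.1]
tcp_rot: [3.142, -0.0, 0.022]
ft_force: [0.4, 0.2, -0.2]
opening: 0.998
grip_force: 0.0
```

```bash
python3 - <<'E'
from h import *
e=eyes.read_camera("scene")
im=cv2.resize(e["img"][150:330,90:330],(800,600),interpolation=cv2.INTER_CUBIC)
cv2.imwrite("pics/a4.png",cv2.cvtColor(im,cv2.COLOR_RGB2BGR))
s=readout.state();print(s["t"],s["eef_pos"],s["ft_force"],s["opening"])
E
```

```text
7.175 [607.47227151 -98.56182056  57.13282001] [ 0.42840112 -0.03354883  0.41204512] 1.002076674790421
```

View pics/a4.png

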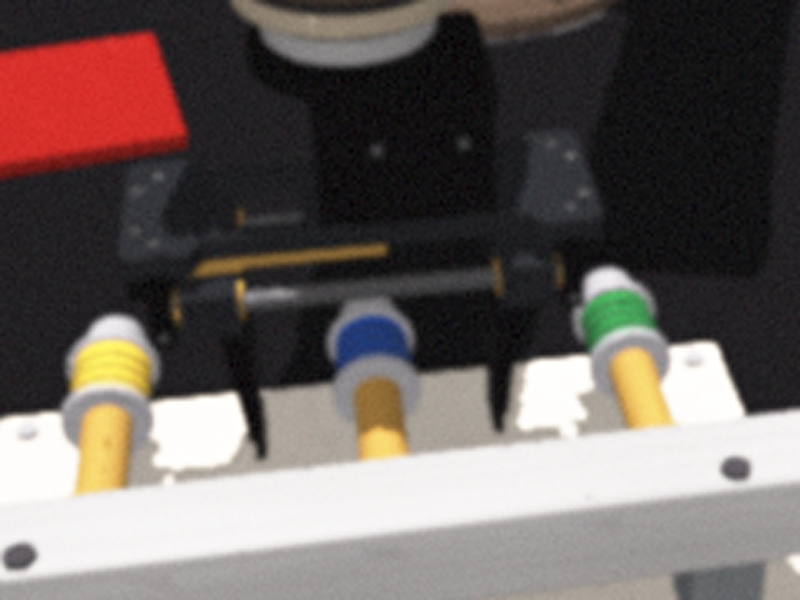

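The blue sleeve is back at its rest position (drum at (373,345), as before the pull), and the fingers are open and clear. I'll lift away and hand in.

move_arm:
  plan:
    - [[0, 0, 0], [0, 0, -0.025], 1]
    - [[0, 0, 0], [0, 0, -0.06], 1]
    - [[0, 0, 0], [0, 0, -0.1], 1]
    - [[0, 0, 0], [0, 0, -0.12], 1]
    - [[0, 0, 0], [0, 0, -0.12], 1]

```text
t: 7.8
eef_pos: [608.0, -98.7, 178.5]
tcp_rot: [3.141, -0.003, 0.022]
ft_force: [0.4, -0.3, -0.6]
opening: 1.001
grip_force: 0.0
```

move_arm:
  plan:
    - [[0, 0, 0], [0, 0, 0], 1]
    - [[0, 0, 0], [0, 0, 0], 1]

```text
t: 8.05
eef_pos: [607.1, -98.4, 175.9]
tcp_rot: [-3.141, 0.002, 0.022]
ft_force: [0.1, 0.7, -0.1]
opening: 1.0
grip_force: 0.0
```

```bash
python3 - <<'E'
from h import *
s=readout.state();print(s["t"],s["eef_pos"],s["ft_force"]);drums("scene")
print(env.job_done())
E
```

```text
8.05 [607.0810614  -98.44593941 175.87393099] [ 0.14624332  0.67423234 -0.05936788]
scene blue 214 [200.4 251.3] [ 566.6 -100.1   75. ]
scene green 179 [273.8 243.6] [563.5  11.   75. ]
scene yellow 193 [122.5 264.5] [ 581.4 -210.2   75. ]
221.90491296454576 pull yaw 4.639947112788614
the job is handed in; nothing more can be done
None
```

I pulled the blue sleeve back about 18 mm, held it over 1 s and released it; it returned to rest, green and yellow were not worked, and the job was handed in at about 8 s (the hand-in gave no verdict).

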